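# Push a brooch up out of its loose-bottomed tin and put it on display

## Task

One brooch lies on the loose base disc at the bottom of the round steel tin. Lower the tin gently over the upright push-up block, all the way down to the counter, so that the block pushes the loose base with the brooch up out of the tin; then take the base disc by its edge from above, with the brooch lying on it, and set it down gently in the middle of the top of the small wooden display stand. Leave the empty tin standing round the block, keep that brooch on its base all the time, and leave the other things on the counter where they are.

Things in the scene. Friction and masses are not known exactly. Their poses are not given: they have to be found in the camera images.
- tin: Loose round steel tin without a fixed bottom, about 120 g: a sleeve 60 mm outside diameter, 52 inside (wall 4), 36 high, open at the top; at its foot an in-turned lip 3 mm thick leaves a round opening of 40 mm, and the loose base rests on this lip. It stands upright on the counter. Origin: centre of its underside; z up along its axis.
- base_disc: Loose base of the tin: a flat round wooden disc with a cork face, 48 mm diameter, 8 thick, about 60 g. It lies inside the tin on the lip (2 mm play all round), 3 mm above the tin's underside. Not fastened to the tin. Origin: centre of its underside; z up.
- brooch: Enamelled flower brooch, 33 mm across, 8 thick, 18 g, lying loose on top of the base disc. Origin: centre of its underside; z up.
- push_block: Push-up block: a plain upright wooden cylinder, 32 mm diameter, 50 high, straight sides with a fine groove near its foot, fixed to the counter; it passes through the opening in the tin's lip with 4 mm play all round, and with the tin down on the counter the base disc rests on it, underside 14 mm above the tin's top edge. Origin: centre of its underside, at counter height; z up.
- stand: Display stand: turned wood, fixed to the counter, 40 high, with a wide round foot of 68 mm, a waist of 24 mm and a flat round top of 40 mm (5 mm thick at its edge), so the base disc overhangs it by 4 mm all round. Origin: centre of its underside; z up.
- stand_top (a point): Centre of the flat top of the display stand, 40 mm above the counter.
- front_candle_0: Bystander: white flower candle, 66 high, on a 63 mm square card (sizes in mm). Origin: centre of its underside. To be left where it is.
- front_candle_1: Bystander: white flower candle, 66 high, on a 56 mm square card (sizes in mm). Origin: centre of its underside. To be left where it is.
- front_candle_4: Bystander: white flower candle, 66 high, on a 55 mm square card (sizes in mm). Origin: centre of its underside. To be left where it is.
- front_candle_3: Bystander: white flower candle, 66 high, on a 61 mm square card (sizes in mm). Origin: centre of its underside. To be left where it is.
- pen: Bystander: ball pen lying flat, 133 long (its y axis), 9 high (sizes in mm). Origin: centre of its underside. To be left where it is.
- spare_brooch: Bystander: another enamelled flower brooch, 34 across, 8 thick, lying flat on the bare counter, not in the tin (sizes in mm). Origin: centre of its underside. To be left where it is.
- peg_doll: Bystander: plain turned wooden doll, 35 across, 112 tall (sizes in mm). Origin: centre of its underside. To be left where it is.
Things that resemble listed ones, but are neither listed nor needed, are in the scene too. What is shaped like the tin but orange is not meant.

How it is judged:
On the way:
1. the tin stands on the counter round the push-up block, and the base with the brooch on it has risen onto the block above the tin (horizontal distance between tin and push_block below 0.008 m and height (world z) of tin below 0.004 m and angle between each of tin, base_disc's own z axis and vertical below 0.1 rad and horizontal distance between brooch and base_disc below 0.015 m and z of brooch in the frame of base_disc between 0.004 and 0.014 m and z of base_disc in the frame of tin above 0.045 m and horizontal distance between base_disc and push_block below 0.015 m and z of base_disc in the frame of push_block below 0.056 m), for 0.2 s.
At the end, for the whole second after the job is handed in: The base disc lies flat on the display stand's top, its centre within 10 mm of the top's centre, with the brooch lying on it (centres within 15 mm); the empty tin stands upright on the counter round the push-up block (centres within 8 mm); all at rest (horizontal distance between tin and push_block below 0.008 m and height (world z) of tin below 0.004 m and angle between tin's own z axis and vertical below 0.1 rad and horizontal distance between brooch and base_disc below 0.015 m and z of brooch in the frame of base_disc between 0.004 and 0.014 m and horizontal distance between base_disc and stand_top below 0.01 m and z of base_disc in the frame of stand_top between -0.003 and 0.004 m and angle between base_disc's own z axis and vertical below 0.08 rad and linear speed of each of base_disc, brooch, tin below 0.02 m/s); the robot touches nothing.
It fails at once if the brooch falls off its base (centres more than 30 mm apart) (distance between brooch and base_disc above 0.03 m).
It fails at once if the tin comes down round the block faster than 0.5 m/s (dropped, not lowered) (horizontal distance between tin and push_block below 0.012 m and height (world z) of tin below 0.03 m and linear speed of tin above 0.5 m/s).
It fails at once if the base comes down on the stand faster than 0.5 m/s (dropped from more than about 13 mm) (horizontal distance between base_disc and stand_top below 0.03 m and z of base_disc in the frame of stand_top below 0.015 m and linear speed of base_disc above 0.5 m/s).
It fails at once if a bystander (candle, pen, spare brooch or doll) is moved by more than 30 mm (distance of any of front_candle_0, front_candle_1, front_candle_4, front_candle_3, pen, spare_brooch, peg_doll from where it was at the start of the episode above 0.03 m).
It also fails if it takes over 62 s, if anything falls off the work surface, if the arm or the gripper's body presses on something with over 40 N, if the wrist force passes 120 N, or if a joint passes its speed limit or range.

## Robot

A 6-joint arm with a two-finger parallel gripper is mounted at the origin on a cart in front of the work surface, level with it; the furniture and walls round the work are solid. World frame = base frame: x ahead of the robot, y to its left, z up, the work surface at z = 0. Lengths are in m, angles in rad, forces in N, time in s.
With the tool pointing down it reaches from about 0.225 to 0.875 m from the base axis. Payload 3.4 kg.
Tool frame: the origin (TCP) lies at the very end of the fingers, on their centre line; the grasp point (between the pads) lies 19 mm behind it; x points along the fingers, y is the direction in which the jaws open and shut, and the axes are right-handed (so a half turn about x gives the same grasp; the last joint's range is limited). The gripper opens to 85 mm and grips with 20 to 120 N. Pads are 22 mm wide; open, the fingers measure 114 mm over their backs; the gripper's body (76 mm by 85 mm) begins 54 mm behind the grasp point. The pads swing forward as they close: fully open they stand 13 mm farther back than shut.
Start: joints at [-0.121, 0.276, 1.505, -0, 1.361, -0.121], TCP at [0.575, -0, 0.231] pointing down, gripper open.
Joint ranges: [-2.89, 2.89], [-0.75, 2.08], [0.22, 2.7], [-1.18, 4.32], [0.11, 2.71], [-2.7, 2.7]. Speed limits (rad/s): [2.57, 2.57, 3.14, 3.14, 3.14, 3.14].

## Interface

Orientations are given as a unit quaternion [w, x, y, z].
In Python, from rig import manip gives the robot as it stands. The module is installed in compiled form; this text tells all that it offers.
- The arm moves only by the tool play_rows, never from a script. Its argument "plan" is a list that holds one entry, the list of rows, each a list of 5 numbers: the closure, from 0 (fully open) to 1 (shut), then the shift along the tool's x, y, z in m, then the turn about the tool's x in degrees. A call has 1 to 12 rows; each row is the pose to reach, as a shift and turn from the pose measured when the call began, along the tool's axes at that moment; what a row does not reach only later rows make up. A row lasts 1/10 s, in which the tool goes at most 50 mm and 8.59 degrees, less where a joint would pass 70% of its speed; a pose out of reach is approached as far as the arm can. A call with a gripper value outside its range is refused whole. The fingers move at their own pace and stop on an object; "grip_force" is the grip in N (left out, the last holds). Time passes only in rows, so rows that repeat a pose let the fingers close. It gives the time, the measured TCP pose, the force and the opening at its end, in the units of the state.
- manip.get_state(): the state, without advancing time (a new reading comes with each control period).
- manip.get_image(name): name is "scene" or "side" or "wrist"; returns (picture, depth): 420x560x3 uint8, red, green, blue; 420x560 float32, m along the optical axis (not along the pixel's ray), 0 where there is no reading.
- manip.camera_params(name): a dict with "intrinsics" (3x3 intrinsics, pixels), "R" (3x3) and "t" (3): a world point X has camera coordinates R X + t; the wrist camera has in their place "mount" (4x4, takes a point from camera to tool coordinates, whose origin is the TCP and whose axes are the tool frame's). Camera axes: x right, y down, z forward; pixel columns grow to the right and rows downward; lengths in m; the calibration is good to about 2 mm. The wrist camera is an equidistant fisheye: a pixel r from the principal point sees the ray r / f radians off the axis. A picture is of the moment at which its call begins: read the wrist's pose just before it. camera_params takes no time and is no camera call.
- manip.sign_off(): hands the job in, once; it reports no verdict.
The state is a dict: "clock": time; "qpos": joint angles; "qd": joint speeds; "effort": joint torques, N m; "position": TCP position; "ee_rot": TCP orientation; "contact_force": force on the tool from outside, world axes, zero at the start; "moment": the same for the moment, N m; "width": finger opening in m.
Only numpy, scipy, OpenCV 4.12 (cv2) and the standard library are available. Lean on these libraries where they do the work, as an engineer would, in place of code of your own. Each camera call takes 0.05 s, during which the arm holds its last target.

## Working session

There is one attempt and no reset: what is moved stays moved. The work goes in short steps, Python scripts to look and compute and a tool call to move; the robot and the scene stay as the last step left them, time stands still between calls to the robot, and variables do not carry over. Pictures are saved under pics/ and viewed, and the job is handed in when it is done.

Besides the shell and the picture viewer there is one more tool, called after "Emit:" by a JSON object that holds its "fn" and its "kwargs", one argument or row to a line. play_rows: Moves the arm, as the interface text tells. Its arguments: {"type":"object","properties":{"plan":{"type":"array","items":{"type":"array","items":{"type":"array","items":{"type":"number"}}}},"grip_force":{"type":"number"}},"required":["plan"]}

```bash
mkdir -p pics; ls; python3 - <<'E'
from rig import manip
import cv2,numpy as np
s=manip.get_state();print(s)
for n in ["scene","side","wrist"]:
    im,d=manip.get_image(n); cv2.imwrite(f"pics/{n}0.png",im[:,:,::-1]); np.savez(f"pics/{n}0.npz",im=im,d=d)
    print(n,manip.camera_params(n))
E
```

```text
pics
{'clock': 0.0, 'qpos': array([-1.20966608e-01,  2.76588890e-01,  1.50612257e+00, -1.21457512e-05,
        1.36074343e+00, -1.21012690e-01]), 'qd': array([ 0.00027847,  0.00093057,  0.0014691 , -0.00118877,  0.00125768,
       -0.00060838]), 'effort': array([ 6.20495921e-04, -4.16768074e+01, -2.45808578e+01, -1.52056768e-04,
        1.11346930e-02,  1.69860516e-05]), 'position': array([5.74459849e-01, 7.51101726e-05, 2.30447433e-01]), 'ee_rot': array([ 0.49949618,  0.49957836,  0.5005277 , -0.5003969 ]), 'contact_force': array([-0.2197236 ,  0.10632562,  0.1989447 ]), 'moment': array([-0.01267678, -0.00157818,  0.025857  ]), 'width': 0.08558582488348862}
scene {'intrinsics': array([[509.57483284,   0.        , 281.19350463],
       [  0.        , 509.57483284, 210.36978546],
       [  0.        ,   0.        ,   1.        ]]), 'R': array([[-0.85959876, -0.51087528,  0.00981972],
       [-0.23731793,  0.38214436, -0.89311024],
       [ 0.45251539, -0.77004684, -0.44973068]]), 't': array([0.44875501, 0.13662225, 1.09580674])}
side {'intrinsics': array([[475.74595176,   0.        , 279.25993547],
       [  0.        , 475.74595176, 205.09673171],
       [  0.        ,   0.        ,   1.        ]]), 'R': array([[ 0.99915277,  0.04114265,  0.00101301],
       [ 0.0188481 , -0.43556897, -0.89995801],
       [-0.03658542,  0.89921463, -0.4359754 ]]), 't': array([-0.47587024,  0.07536803,  1.38961737])}
wrist {'intrinsics': array([[325.1922621 ,   0.        , 285.85595368],
       [  0.        , 325.1922621 , 211.04955972],
       [  0.        ,   0.        ,   1.        ]]), 'mount': array([[-1.52604535e-04, -2.82169857e-01,  9.59364450e-01,
        -1.43639561e-01],
       [ 9.99999987e-01,  1.10773179e-05,  1.62326443e-04,
         6.73981579e-04],
       [-5.64308141e-05,  9.59364462e-01,  2.82169852e-01,
        -7.32000385e-02],
       [ 0.00000000e+00,  0.00000000e+00,  0.00000000e+00,
         1.00000000e+00]])}
```

View pics/scene0.png

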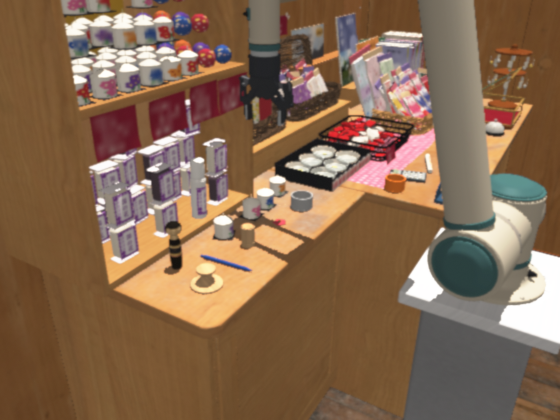

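View pics/side0.png

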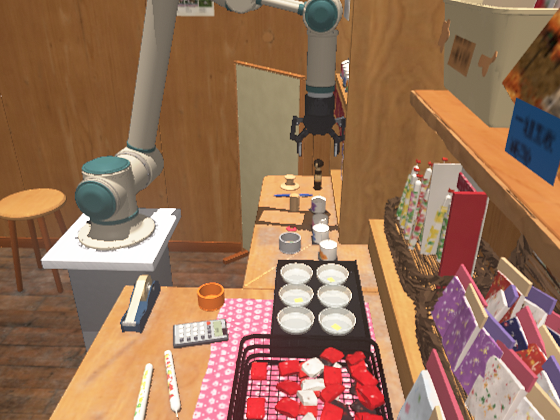

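View pics/wrist0.png

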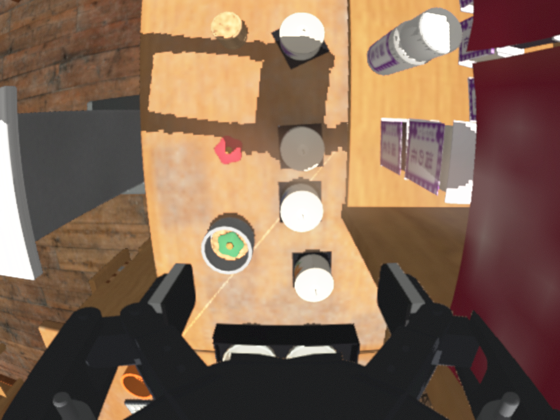

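The wrist view shows the grey tin with the green brooch (228,245), red spare brooch (229,150), block top (226,27), four candles in a column at x≈300, and the orange tin at (137,383), which is not meant. Next, enlarged crops and positions.

```bash
cat > h.py <<'E'
from rig import manip
import cv2,numpy as np
from scipy.spatial.transform import Rotation as Ro
def rot(s): q=s['ee_rot']; return Ro.from_quat([q[1],q[2],q[3],q[0]]).as_matrix()
def cloud(name,d,s=None):
    p=manip.camera_params(name);K=p['intrinsics'];v,u=np.mgrid[0:420,0:560].astype(float)
    x=(u-K[0,2])/K[0,0];y=(v-K[1,2])/K[1,1]
    if name=='wrist':
        r=np.hypot(x,y)+1e-9;t=np.tan(np.minimum(r,1.5));x=x/r*t;y=y/r*t
    P=np.stack([x*d,y*d,d],-1)
    if name=='wrist':
        M=p['mount'];P=P@M[:3,:3].T+M[:3,3]
        return P@rot(s).T+s['position']
    return (P-p['t'])@p['R']
def proj(name,X,s=None):
    p=manip.camera_params(name);K=p['intrinsics'];X=np.atleast_2d(X)
    if name=='wrist':
        X=(X-s['position'])@rot(s);M=p['mount'];C=(X-M[:3,3])@M[:3,:3]
        r=np.hypot(C[:,0],C[:,1]);th=np.arctan2(r,C[:,2]);q=C[:,:2]/r[:,None]*th[:,None]
    else: C=X@p['R'].T+p['t'];q=C[:,:2]/C[:,2:]
    return q*K[0,0]+K[:2,2]
def rays(name,uv,z,s=None):
    # pixel rays cast on plane z
    p=manip.camera_params(name);K=p['intrinsics'];uv=np.atleast_2d(uv).astype(float)
    q=(uv-K[:2,2])/K[0,0]
    if name=='wrist':
        r=np.hypot(q[:,0],q[:,1])+1e-9
        D=np.c_[q/r[:,None]*np.sin(r)[:,None],np.cos(r)];M=p['mount']
        D=D@M[:3,:3].T@rot(s).T;O=s['position']+rot(s)@M[:3,3]
    else: D=np.c_[q,np.ones(len(q))]@p['R'];O=-p['R'].T@p['t']
    return O+D*((z-O[2])/D[:,2])[:,None]
E
python3 - <<'E'
from h import *
s=manip.get_state()
a={n:np.load(f"pics/{n}0.npz") for n in ["scene","side","wrist"]}
C={n:cloud(n,a[n]['d'],s) for n in a}
for n,pts in dict(wrist=[(228,245),(229,150),(226,27),(302,37),(302,150),(300,208),(314,280),(200,200),(252,243)],scene=[(207,270),(248,232),(303,202),(225,263),(175,245)],side=[(290,180),(294,202),(290,240),(319,165)]).items():
    for u,v in pts: print(n,u,v,C[n][v,u].round(3))
w=a['wrist']['im'];sc=a['scene']['im'];sd=a['side']['im']
R=lambda x:cv2.resize(x[:,:,::-1],(400,300),interpolation=cv2.INTER_CUBIC)
cv2.imwrite('pics/crops.png',np.vstack([np.hstack([R(sc[190:310,150:310]),R(sd[165:255,240:360])]),np.hstack([R(w[190:280,160:280]),R(w[0:90,160:280])])]))
E
```

```text
wrist 228 245 [ 0.506 -0.073  0.019]
wrist 229 150 [0.51  0.038 0.008]
wrist 226 27 [0.516 0.168 0.052]
wrist 302 37 [0.591 0.156 0.049]
wrist 302 150 [0.591 0.042 0.055]
wrist 300 208 [ 0.59  -0.019  0.049]
wrist 314 280 [ 0.607 -0.104  0.048]
wrist 200 200 [ 0.471 -0.022  0.002]
wrist 252 243 [ 0.536 -0.067  0.027]
scene 207 270 [0.486 0.353 0.041]
scene 248 232 [0.505 0.179 0.04 ]
scene 303 202 [ 0.485 -0.05   0.027]
scene 225 263 [0.504 0.271 0.006]
scene 175 245 [0.581 0.338 0.062]
side 290 180 [0.5   0.336 0.029]
side 294 202 [0.516 0.146 0.034]
side 290 240 [ 0.508 -0.048  0.01 ]
side 319 165 [0.598 0.315 0.094]
```

View pics/crops.png

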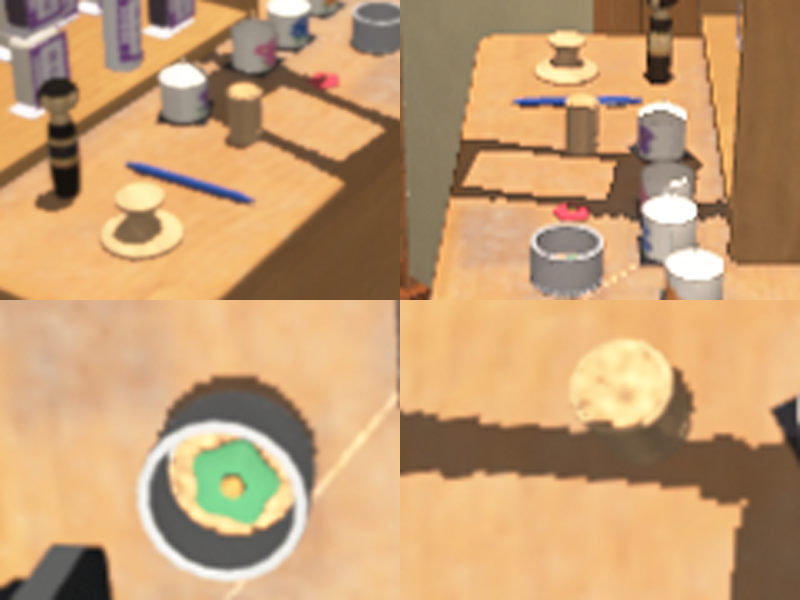

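The tin meant is the steel one with the green brooch at wrist (228,245): open sleeve, brooch on a cork base. The orange tin is ruled out, and the red brooch lies on bare counter. The plain cylinder at scene (245,235) is the block, and the wide-footed turned piece at (207,275) is the stand. Fitting centres now.

```bash
cat >> h.py <<'E'
def circ(C,c,zlo,zhi,rad):
    m=(np.hypot(C[...,0]-c[0],C[...,1]-c[1])<rad)&(C[...,2]>zlo)&(C[...,2]<zhi)
    p=C[m]; 
    if len(p)<5: return None
    e,r=cv2.minEnclosingCircle(p[:,:2].astype(np.float32))
    return np.round(e,4),round(r,4),len(p),np.median(p[:,2]).round(4),p[:,:2].mean(0).round(4)
E
python3 - <<'E'
from h import *
s=manip.get_state()
a={n:np.load(f"pics/{n}0.npz") for n in ["scene","side","wrist"]}
for n in a:
    C=cloud(n,a[n]['d'],s)
    print(n,'tin',circ(C,(.507,-.073),.032,.040,.04))
    print(n,'block',circ(C,(.514,.168),.046,.055,.03))
    print(n,'stand',circ(C,(.488,.35),.037,.044,.03))
    print(n,'foot',circ(C,(.488,.35),.003,.04,.045))
# rim contour in wrist by brightness -> plane z=.036
w=a['wrist']['im'];g=cv2.cvtColor(w,cv2.COLOR_RGB2HSV)
m=((g[...,1]<50)&(g[...,2]>140)).astype(np.uint8);m[:205]=0;m[280:]=0;m[:,:195]=0;m[:,262:]=0
v,u=np.nonzero(m);P=rays('wrist',np.c_[u,v],.036,s);print('rim',cv2.minEnclosingCircle(P[:,:2].astype(np.float32)))
print(circ(P,(.507,-.073),.03,.04,.05))
E
```

```text
scene tin (array([ 0.5012, -0.0746]), 0.0324, 81, np.float64(0.034), array([ 0.5016, -0.0725]))
scene block (array([0.5109, 0.169 ]), 0.0168, 80, np.float64(0.0491), array([0.5104, 0.1718]))
scene stand (array([0.4937, 0.3484]), 0.0212, 179, np.float64(0.0395), array([0.4926, 0.3502]))
scene foot (array([0.4893, 0.3456]), 0.0385, 608, np.float64(0.0095), array([0.4884, 0.3551]))
side tin (array([ 0.5099, -0.077 ]), 0.0336, 70, np.float64(0.0344), array([ 0.5093, -0.0777]))
side block (array([0.5176, 0.1622]), 0.0163, 31, np.float64(0.0485), array([0.5176, 0.1639]))
side stand (array([0.4991, 0.3437]), 0.0201, 33, np.float64(0.0385), array([0.4985, 0.343 ]))
side foot (array([0.4985, 0.3403]), 0.0335, 161, np.float64(0.012), array([0.4995, 0.3364]))
wrist tin (array([ 0.5071, -0.0731]), 0.0307, 603, np.float64(0.0366), array([ 0.5079, -0.0724]))
wrist block (array([0.5156, 0.1706]), 0.0164, 713, np.float64(0.0509), array([0.5158, 0.1697]))
wrist stand None
wrist foot None
rim ((0.5063837766647339, -0.07333578169345856), 0.030505545437335968)
(array([ 0.5064, -0.0733]), 0.0305, 554, np.float64(0.036), array([ 0.5067, -0.0721]))
```

Emit:
{"fn": "play_rows", "kwargs": {
  "plan": [
    [[0,0.01,-0.007,0.007,-8.5],[0,0.02,-0.014,0.014,-17],[0,0.03,-0.021,0.021,-25.5],[0,0.04,-0.028,0.028,-34],[0,0.05,-0.035,0.035,-42.5],[0,0.06,-0.042,0.042,-51],[0,0.065,-0.049,0.049,-59.5],[0,0.07,-0.056,0.056,-68],[0,0.08,-0.063,0.063,-76.5],[0,0.08,-0.0675,0.073,-85],[0,0.08,-0.0675,0.073,-90],[0,0.08,-0.0675,0.073,-90]]
  ]
}}

```text
clock: 1.35
position: [0.5066, -0.0732, 0.1504]
ee_rot: [0.706, 0.0, 0.708, -0.0]
contact_force: [0.6, -1.2, 0.7]
width: 0.0855
```

```bash
python3 - <<'E'
from h import *
s=manip.get_state();im,d=manip.get_image('wrist')
print(s['clock'],s['position'],rot(s).round(3),s['width'],s['contact_force'])
cv2.imwrite("pics/w1.png",im[:,:,::-1]);C=cloud('wrist',d,s)
print('tin',circ(C,(.507,-.073),.032,.040,.04));print(proj('wrist',np.array([[.507,-.073,.036]]),s))
b=(im[...,1].astype(int)-im[...,0]>30)&(im[...,1]>80)&(np.hypot(C[...,0]-.507,C[...,1]+.073)<.03)
print('brooch',C[b].mean(0),b.sum())
E
```

```text
1.35 [ 0.5066407  -0.07315248  0.1504456 ] [[-0.002  0.001  1.   ]
 [ 0.     1.    -0.001]
 [-1.     0.    -0.002]] 0.08547135955135446 [ 0.59362495 -1.15777083  0.69126246]
tin (array([ 0.5062, -0.0734]), 0.03, 1050, np.float64(0.0368), array([ 0.5052, -0.0724]))
[[284.21020473 206.04311639]]
brooch [ 0.50378138 -0.08294305  0.0158536 ] 143
```

View pics/w1.png

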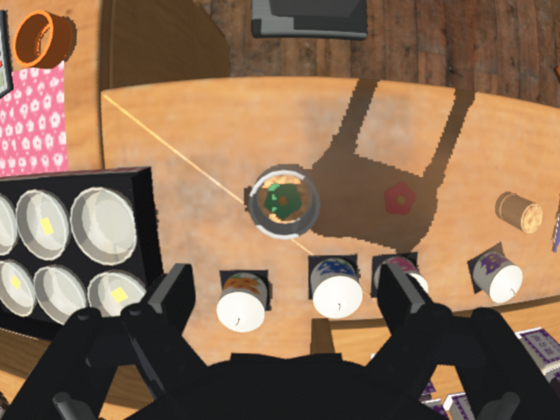

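The wrist view shows the tin at (284,203), centred under the open jaws, with the candles (row ~290) well outside the finger path. Descending and gripping.

Emit:
{"fn": "play_rows", "kwargs": {
  "plan": [
    [[0,0.025,0,0,0],[0,0.05,0,0,0],[0,0.075,0,0,0],[0,0.1,0,0,0],[0,0.12,0,0,0],[0,0.132,0,0,0],[0,0.139,0,0,0],[0,0.143,0,0,0],[0,0.143,0,0,0],[0,0.143,0,0,0]]
  ]
}}

```text
clock: 2.4
position: [0.5072, -0.0731, 0.0082]
ee_rot: [0.707, 0.001, 0.707, -0.001]
contact_force: [0.6, -0.1, 0.0]
width: 0.0855
```

Emit:
{"fn": "play_rows", "kwargs": {
  "plan": [
    [[0.15,0,0,0,0],[0.2,0,0,0,0],[0.25,0,0,0,0],[0.3,0,0,0,0],[0.35,0,0,0,0],[0.4,0,0,0,0],[0.5,0,0,0,0],[0.6,0,0,0,0],[0.6,0,0,0,0],[0.6,0,0,0,0]]
  ],
  "grip_force": 40
}}

```text
clock: 3.4
position: [0.5076, -0.0735, 0.0088]
ee_rot: [0.707, 0.0, 0.707, -0.001]
contact_force: [-1.2, -1.3, 5.7]
width: 0.0573
```

```bash
python3 - <<'E'
from h import *
s=manip.get_state();im,d=manip.get_image('wrist')
print(s['clock'],s['position'],s['width'],s['contact_force'])
cv2.imwrite("pics/w2.png",im[:,:,::-1]);C=cloud('wrist',d,s)
print('tin',circ(C,(.507,-.073),.032,.040,.04));
im,d=manip.get_image('side');cv2.imwrite("pics/s2.png",cv2.resize(im[150:300,200:400,::-1],(800,600)))
E
```

```text
3.4 [ 0.5075967  -0.07348376  0.00879881] 0.05731445133341463 [-1.20618615 -1.31444825  5.66605017]
tin (array([ 0.5016, -0.073 ]), 0.0396, 5038, np.float64(0.0366), array([ 0.5043, -0.0722]))
```

View pics/w2.png

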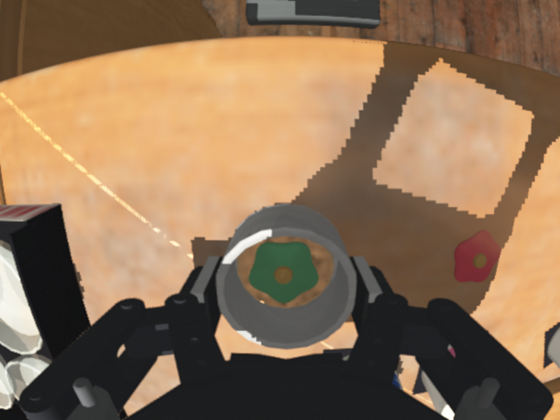

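View pics/s2.png

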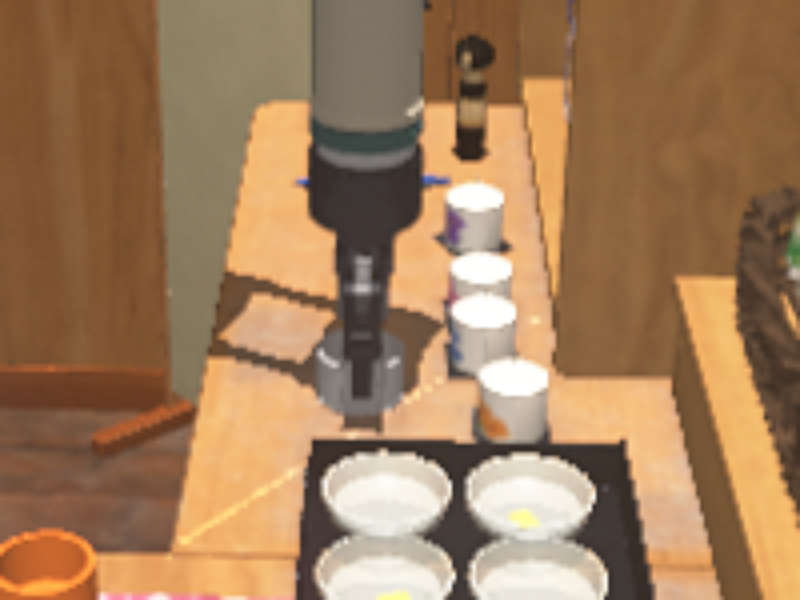

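The tin is gripped: width 57 mm, brooch at (284,272) still on the cork. Next I lift 80 mm.

Emit:
{"fn": "play_rows", "kwargs": {
  "plan": [
    [[0.6,-0.003,0,0,0],[0.6,-0.008,0,0,0],[0.6,-0.015,0,0,0],[0.6,-0.024,0,0,0],[0.6,-0.034,0,0,0],[0.6,-0.044,0,0,0],[0.6,-0.054,0,0,0],[0.6,-0.064,0,0,0],[0.6,-0.072,0,0,0],[0.6,-0.078,0,0,0],[0.6,-0.08,0,0,0],[0.6,-0.08,0,0,0]]
  ]
}}

```text
clock: 4.7
position: [0.5076, -0.0734, 0.089]
ee_rot: [0.707, 0.0, 0.707, -0.001]
contact_force: [-0.8, -0.7, -2.3]
width: 0.0573
```

```bash
cat > look.py <<'E'
from h import *
import sys
t=sys.argv[1]
s=manip.get_state();im,d=manip.get_image('wrist')
print(s['clock'],s['position'],s['width'],s['contact_force'],'tilt',rot(s)[:,0].round(4))
cv2.imwrite(f"pics/w{t}.png",im[:,:,::-1]);np.savez(f"pics/w{t}.npz",im=im,d=d)
C=cloud('wrist',d,s)
for n in ['side','scene']:
    im,d=manip.get_image(n);cv2.imwrite(f"pics/{n}{t}.png",im[:,:,::-1]);np.savez(f"pics/{n}{t}.npz",im=im,d=d)
a=cv2.imread(f"pics/side{t}.png")[140:290,220:420];b=cv2.imread(f"pics/scene{t}.png")[150:300,150:350]
cv2.imwrite(f"pics/ss{t}.png",np.hstack([cv2.resize(a,(400,300)),cv2.resize(b,(400,300))]))
E
python3 look.py 3
```

```text
4.7 [ 0.50761537 -0.07344101  0.08901001] 0.0573388350885244 [-0.77961833 -0.69085786 -2.27589288] tilt [ 9.e-04 -9.e-04 -1.e+00]
```

View pics/w3.png

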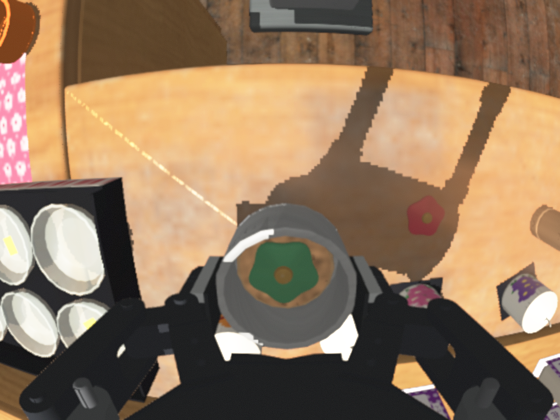

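View pics/ss3.png

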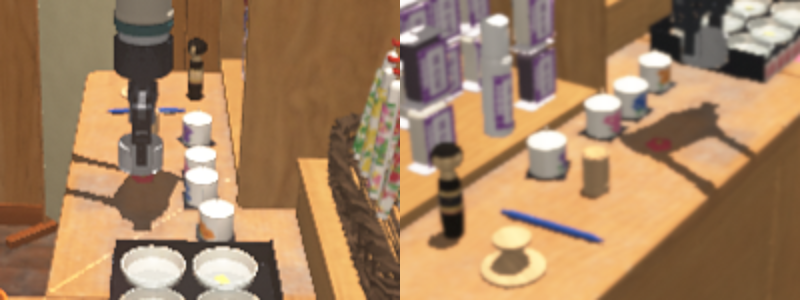

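The tin is held level at (285,275) with the brooch central. I carry it most of the way towards the block and re-measure the block there.

Emit:
{"fn": "play_rows", "kwargs": {
  "plan": [
    [[0.6,0,0.004,0,0],[0.6,0,0.012,0.001,0],[0.6,0,0.024,0.002,0],[0.6,0,0.038,0.003,0],[0.6,0,0.054,0.004,0],[0.6,0,0.07,0.005,0],[0.6,0,0.086,0.006,0],[0.6,0,0.102,0.007,0],[0.6,0,0.116,0.008,0],[0.6,0,0.127,0.008,0],[0.6,0,0.134,0.008,0],[0.6,0,0.137,0.008,0]]
  ]
}}

```text
clock: 6.05
position: [0.5153, 0.0645, 0.0883]
ee_rot: [0.707, 0.0, 0.707, -0.001]
contact_force: [0.6, -0.9, -2.3]
width: 0.058
```

```bash
python3 look.py 4; python3 - <<'E'
from h import *
s=manip.get_state();a=np.load('pics/w4.npz');C=cloud('wrist',a['d'],s);im=a['im']
p=s['position'];print(proj('wrist',[[.515,.17,.05]],s))
print('block',circ(C,(.514,.168),.046,.055,.03))
g=cv2.cvtColor(im,cv2.COLOR_RGB2HSV)
m=(np.hypot(C[...,0]-p[0],C[...,1]-p[1])<.04)&(abs(C[...,2]-.116)<.004)&(g[...,1]<60)
m=m.astype(np.uint8);P=C[m>0];print(len(P),cv2.minEnclosingCircle(P[:,:2].astype(np.float32)),p, P[:,:2].min(0),P[:,:2].max(0))
vis=im.copy();vis[m>0]=[255,0,0];cv2.imwrite('pics/m4.png',cv2.resize(vis[150:400,160:400,::-1],(720,600)) if 0 else vis[:,:,::-1])
E
```

```text
6.05 [0.51529857 0.06448277 0.08826811] 0.05800267859973525 [ 0.64195046 -0.90510396 -2.25117809] tilt [-6.e-04 -6.e-04 -1.e+00]
[[446.74382217 235.97453826]]
block (array([0.5153, 0.1691]), 0.0165, 1546, np.float64(0.0507), array([0.5139, 0.1676]))
4824 ((0.5090585947036743, 0.06347721815109253), 0.039533935487270355) [0.51542332 0.06348732 0.08827011] [0.4840664  0.02402326] [0.54356614 0.1029103 ]
```

View pics/m4.png

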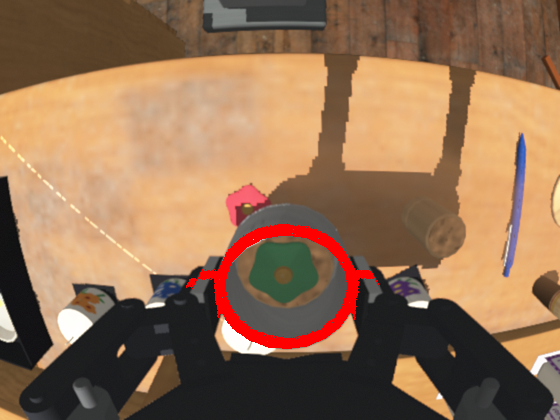

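Tin centre is ~1.5 mm behind the TCP in x; block re-measured at (0.515, 0.169), agreeing with the first view. Moving above it.

Emit:
{"fn": "play_rows", "kwargs": {
  "plan": [
    [[0.6,0,0.003,0,0],[0.6,0,0.01,0,0],[0.6,0,0.02,0,0],[0.6,0,0.033,0.001,0],[0.6,0,0.047,0.001,0],[0.6,0,0.061,0.0015,0],[0.6,0,0.075,0.0015,0],[0.6,0,0.088,0.0015,0],[0.6,0,0.098,0.0015,0],[0.6,0,0.104,0.0015,0],[0.6,0,0.106,0.0015,0],[0.6,0,0.106,0.0015,0]]
  ]
}}

```text
clock: 7.4
position: [0.5171, 0.1696, 0.0881]
ee_rot: [0.707, 0.0, 0.707, -0.001]
contact_force: [-1.0, 0.2, -1.5]
width: 0.0578
```

```bash
python3 look.py 5; python3 - <<'E'
from h import *
s=manip.get_state();a=np.load('pics/w5.npz');C=cloud('wrist',a['d'],s)
p=s['position'];m=(abs(C[...,0]-p[0])<.04)&(abs(C[...,1]-p[1])<.012)&(abs(C[...,2]-.116)<.004)
print(p,C[m][:,0].min(),C[m][:,0].max(),(C[m][:,0].min()+C[m][:,0].max())/2)
for n in ['side','scene']:
    c=cloud(n,np.load(f'pics/{n}5.npz')['d']); print(n,circ(c,(.513,.169),.108,.12,.033),circ(c,(.513,.169),.04,.054,.03),circ(c,(.513,.169),.01,.04,.022))
E
```

```text
7.4 [0.51706023 0.16956523 0.08812229] 0.05778581167567871 [-1.02387837  0.20422723 -1.48742144] tilt [-6.0e-04 -1.1e-03 -1.0e+00]
[0.51709389 0.16902408 0.08814713] 0.48580971418498575 0.5460441712479469 0.5159269427164663
side (array([0.5151, 0.1679]), 0.0321, 45, np.float64(0.1124), array([0.5121, 0.1668])) (array([0.5178, 0.1637]), 0.016, 54, np.float64(0.0473), array([0.5171, 0.1615])) (array([0.5177, 0.1626]), 0.0163, 80, np.float64(0.0259), array([0.5179, 0.1566]))
scene (array([0.5108, 0.1686]), 0.0326, 139, np.float64(0.1129), array([0.5051, 0.1603])) (array([0.5114, 0.1698]), 0.0179, 111, np.float64(0.048), array([0.5093, 0.1736])) (array([0.5102, 0.1737]), 0.0159, 153, np.float64(0.0261), array([0.506 , 0.1793]))
```

View pics/ss5.png

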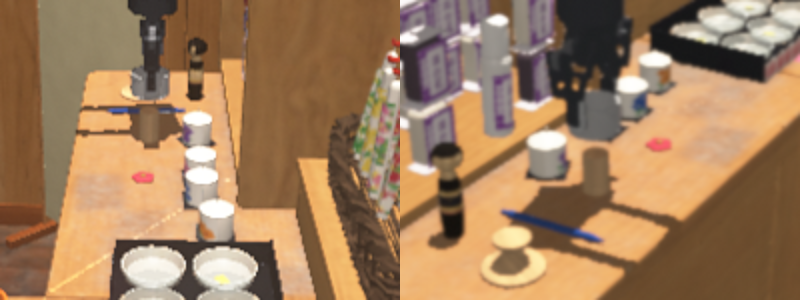

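```bash
python3 - <<'E'
from h import *
for n in ['side','scene']:
    d=np.load(f'pics/{n}5.npz')['d'];im=np.load(f'pics/{n}5.npz')['im'];c=cloud(n,d)
    g=cv2.cvtColor(im,cv2.COLOR_RGB2HSV)
    for nm,lo,hi,r in [('tin',.09,.108,.036),('block',.018,.045,.025)]:
        m=(np.hypot(c[...,0]-.514,c[...,1]-.168)<r)&(c[...,2]>lo)&(c[...,2]<hi)
        rows=np.nonzero(m.sum(1)>3)[0]
        e=[(v,np.nonzero(m[v])[0].min(),np.nonzero(m[v])[0].max()) for v in rows]
        print(n,nm,e)
    # expected columns if axis at (.5153,.1695) at heights
    for z in (.03,.1): print(proj(n,[[.5153,.1695,z],[.5203,.1695,z],[.5153,.1745,z]]).round(1).tolist())
    y0=110 if n=='side' else 130
    (u,v)=proj(n,[[.5153,.1695,.07]])[0].astype(int)
    cv2.imwrite(f'pics/z{n}.png',cv2.resize(im[v-35:v+35,u-45:u+45,::-1],(720,560),interpolation=cv2.INTER_CUBIC))
E
```

```text
side tin [(np.int64(176), np.int64(288), np.int64(301)), (np.int64(177), np.int64(288), np.int64(302)), (np.int64(178), np.int64(289), np.int64(301)), (np.int64(180), np.int64(286), np.int64(304)), (np.int64(181), np.int64(286), np.int64(304)), (np.int64(182), np.int64(286), np.int64(304)), (np.int64(183), np.int64(286), np.int64(304)), (np.int64(184), np.int64(286), np.int64(304)), (np.int64(185), np.int64(287), np.int64(303)), (np.int64(186), np.int64(295), np.int64(300))]
side block [(np.int64(197), np.int64(290), np.int64(299)), (np.int64(198), np.int64(290), np.int64(299)), (np.int64(199), np.int64(290), np.int64(299)), (np.int64(200), np.int64(290), np.int64(299)), (np.int64(201), np.int64(290), np.int64(299)), (np.int64(202), np.int64(290), np.int64(299)), (np.int64(203), np.int64(290), np.int64(299)), (np.int64(204), np.int64(290), np.int64(299)), (np.int64(205), np.int64(292), np.int64(298))]
[[293.8, 200.1], [295.3, 200.2], [293.8, 199.5]]
[[294.1, 179.8], [295.7, 179.8], [294.1, 179.2]]
scene tin [(np.int64(198), np.int64(244), np.int64(249)), (np.int64(199), np.int64(243)
[... 697 characters left out ...]
t64(239), np.int64(253))]
scene block [(np.int64(230), np.int64(241), np.int64(254)), (np.int64(231), np.int64(241), np.int64(254)), (np.int64(232), np.int64(241), np.int64(254)), (np.int64(233), np.int64(241), np.int64(254)), (np.int64(234), np.int64(241), np.int64(254)), (np.int64(235), np.int64(241), np.int64(254)), (np.int64(236), np.int64(241), np.int64(254)), (np.int64(237), np.int64(241), np.int64(254)), (np.int64(238), np.int64(242), np.int64(254)), (np.int64(239), np.int64(242), np.int64(253)), (np.int64(240), np.int64(242), np.int64(253)), (np.int64(241), np.int64(247), np.int64(251))]
[[246.6, 232.9], [244.8, 232.3], [245.4, 233.8]]
[[245.9, 205.9], [244.1, 205.3], [244.7, 206.7]]
```

View pics/zside.png

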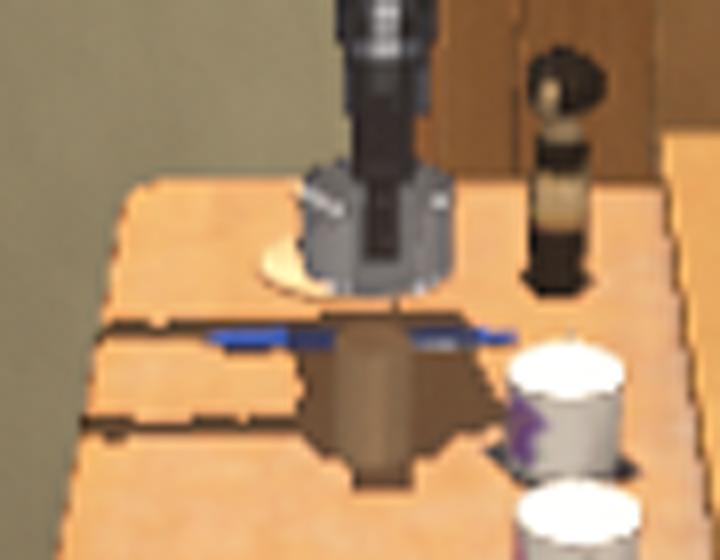

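View pics/zscene.png

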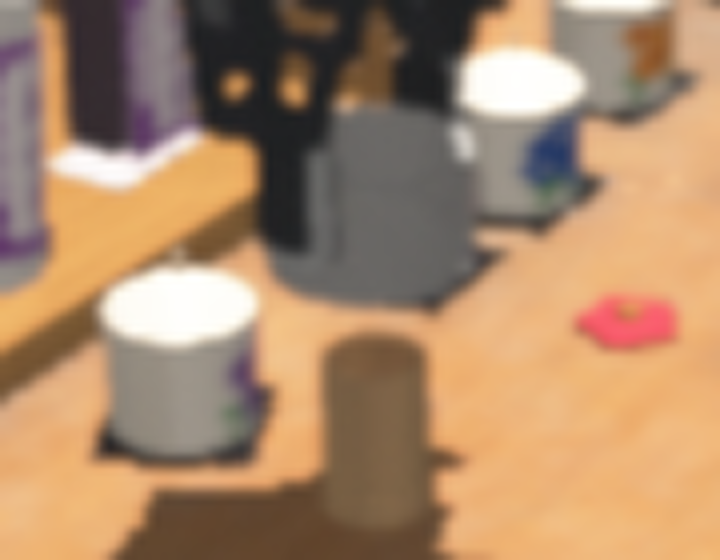

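Both views confirm tin and block axes coincide within ~1 mm (side: 295.0 against 294.5 px; scene: 46.4 against 46.8 crop px). Lowering in stages.

Emit:
{"fn": "play_rows", "kwargs": {
  "plan": [
    [[0.6,0.003,0,0,0],[0.6,0.008,0,0,0],[0.6,0.014,0,0,0],[0.6,0.02,0,0,0],[0.6,0.025,0,0,0],[0.6,0.029,0,0,0],[0.6,0.033,0,0,0],[0.6,0.037,0,0,0],[0.6,0.041,0,0,0],[0.6,0.045,0,0,0],[0.6,0.048,0,0,0],[0.6,0.048,0,0,0]]
  ]
}}

```text
clock: 8.75
position: [0.5167, 0.1689, 0.0397]
ee_rot: [0.707, 0.0, 0.708, -0.001]
contact_force: [0.0, -1.3, -1.6]
width: 0.0575
```

```bash
python3 look.py 6
```

```text
8.75 [0.51673952 0.16890034 0.03970971] 0.057532701650771435 [ 0.03317554 -1.34628289 -1.62153262] tilt [-0.0015 -0.0013 -1.    ]
```

View pics/w6.png

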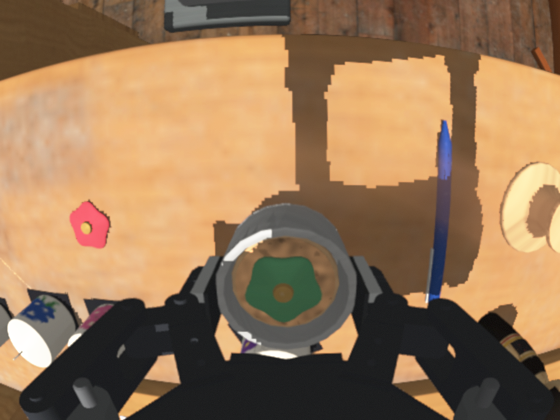

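View pics/ss6.png

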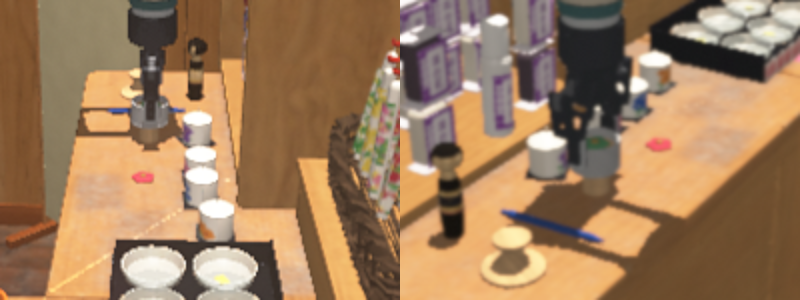

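The base is rising in the sleeve (brooch larger at (284,290)), side forces ~1 N. Continuing to the counter.

Emit:
{"fn": "play_rows", "kwargs": {
  "plan": [
    [[0.6,0.003,0,0,0],[0.6,0.007,0,0,0],[0.6,0.011,0,0,0],[0.6,0.015,0,0,0],[0.6,0.019,0,0,0],[0.6,0.022,0,0,0],[0.6,0.025,0,0,0],[0.6,0.0275,0,0,0],[0.6,0.0295,0,0,0],[0.6,0.031,0,0,0],[0.6,0.031,0,0,0]]
  ]
}}

```text
clock: 10.0
position: [0.5171, 0.1689, 0.0091]
ee_rot: [0.707, 0.0, 0.707, -0.001]
contact_force: [0.7, 0.8, -1.1]
width: 0.0576
```

```bash
python3 look.py 7
```

```text
10.0 [0.51708948 0.16893838 0.00910173] 0.0576223925954294 [ 0.67066688  0.81746224 -1.11977827] tilt [-6.0e-04 -1.1e-03 -1.0e+00]
```

View pics/w7.png

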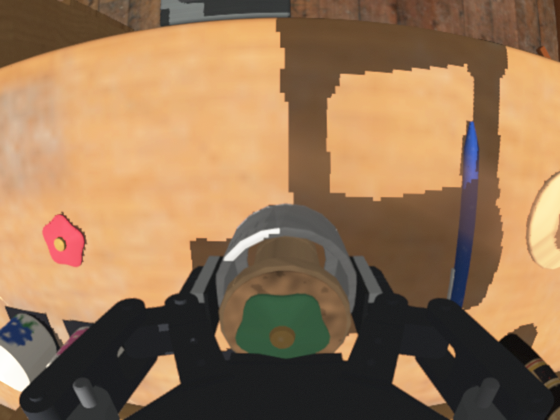

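View pics/ss7.png

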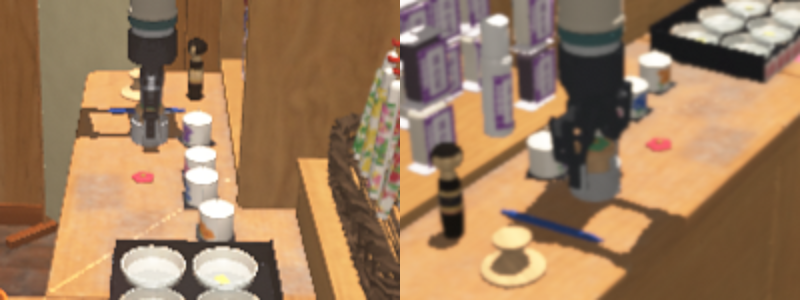

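The disc stands clear above the rim with the brooch on it (283,325). One millimetre more, then a gentle release.

Emit:
{"fn": "play_rows", "kwargs": {
  "plan": [
    [[0.6,0.001,0,0,0],[0.6,0.0015,0,0,0],[0.6,0.0015,0,0,0],[0.3,0.0015,0,0,0],[0.25,0.0015,0,0,0],[0.2,0.0015,0,0,0],[0.15,0.0015,0,0,0],[0.1,0.0015,0,0,0],[0,0.0015,0,0,0],[0,0.0015,0,0,0],[0,0.0015,0,0,0]]
  ]
}}

```text
clock: 11.25
position: [0.5173, 0.169, 0.0078]
ee_rot: [0.707, 0.0, 0.707, -0.001]
contact_force: [0.6, 0.4, -0.8]
width: 0.0856
```

```bash
python3 look.py 8; python3 - <<'E'
from h import *
s=manip.get_state();C=cloud('wrist',np.load('pics/w8.npz')['d'],s);im=np.load('pics/w8.npz')['im']
print('disc',circ(C,(.515,.169),.055,.0605,.03)); 
for n in ['side','scene']:
    c=cloud(n,np.load(f'pics/{n}8.npz')['d']);print(n,circ(c,(.515,.169),.052,.06,.03),circ(c,(.515,.169),.032,.038,.035))
E
```

```text
11.25 [0.51730264 0.16898191 0.00784906] 0.08557174459790158 [ 0.56749834  0.37479027 -0.82550892] tilt [-1.e-04 -1.e-03 -1.e+00]
disc (array([0.5154, 0.1699]), 0.0242, 5387, np.float64(0.0588), array([0.5044, 0.1708]))
side (array([0.5175, 0.1656]), 0.0253, 38, np.float64(0.0563), array([0.5161, 0.159 ])) (array([0.5183, 0.1667]), 0.0308, 29, np.float64(0.0341), array([0.5193, 0.1607]))
scene (array([0.5093, 0.1719]), 0.0231, 98, np.float64(0.0571), array([0.5014, 0.1768])) (array([0.5055, 0.1711]), 0.0299, 84, np.float64(0.0344), array([0.4996, 0.1787]))
```

View pics/w8.png

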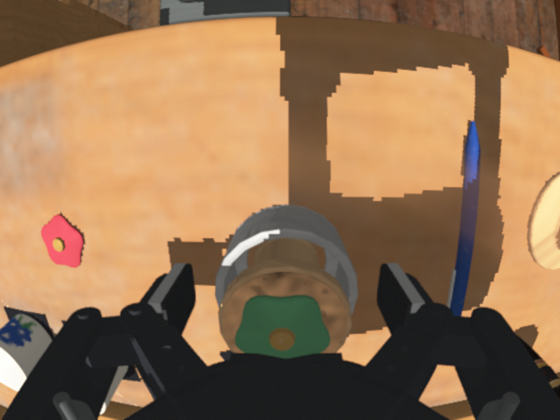

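Disc centre is (0.5154, 0.1699) at z 0.0588 and the tin is down. Raising to the grip height for the disc edge.

Emit:
{"fn": "play_rows", "kwargs": {
  "plan": [
    [[0,-0.006,0,0,0],[0,-0.014,0.0005,-0.001,0],[0,-0.022,0.001,-0.002,0],[0,-0.03,0.001,-0.002,0],[0,-0.034,0.001,-0.002,0],[0,-0.034,0.001,-0.002,0],[0,-0.034,0.001,-0.002,0]]
  ]
}}

```text
clock: 12.1
position: [0.5153, 0.17, 0.042]
ee_rot: [0.707, 0.0, 0.707, -0.001]
contact_force: [-0.2, 0.4, 0.3]
width: 0.0855
```

```bash
python3 look.py 9; python3 - <<'E'
from h import *
s=manip.get_state();C=cloud('wrist',np.load('pics/w9.npz')['d'],s);im=np.load('pics/w9.npz')['im']
print('disc',circ(C,(.515,.169),.055,.0605,.03)); print('rim',circ(C,(.515,.169),.033,.039,.035))
E
```

```text
12.1 [0.51525464 0.17000838 0.04198075] 0.08548912558253226 [-0.22430764  0.37645092  0.32317759] tilt [ 1.e-04 -1.e-03 -1.e+00]
disc (array([0.5157, 0.1696]), 0.0246, 4143, np.float64(0.0584), array([0.5096, 0.1707]))
rim (array([0.5156, 0.1705]), 0.0301, 1594, np.float64(0.0364), array([0.4991, 0.1714]))
```

View pics/w9.png

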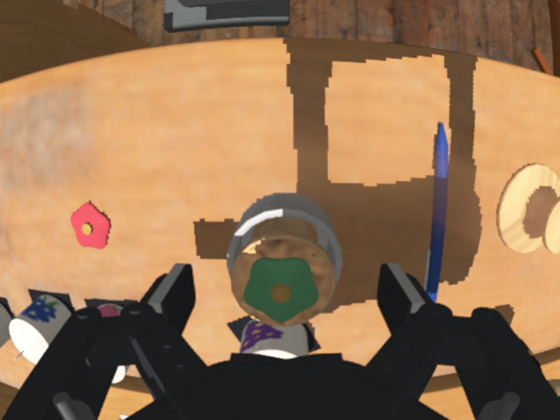

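View pics/ss9.png

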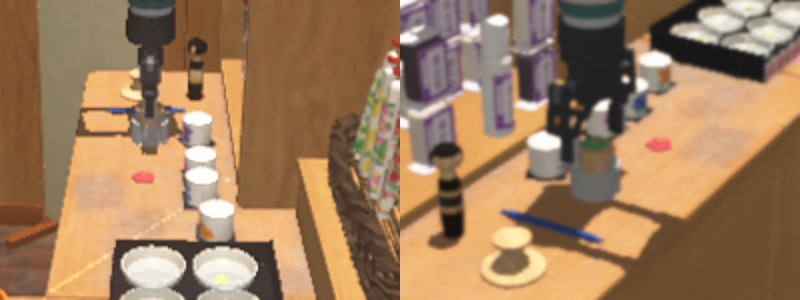

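Jaws centred on the disc within 0.5 mm, tin rim at z 0.036 (tin on the counter). Closing slowly on the edge.

Emit:
{"fn": "play_rows", "kwargs": {
  "plan": [
    [[0.12,0,0,0,0],[0.2,0,0,0,0],[0.27,0,0,0,0],[0.32,0,0,0,0],[0.36,0,0,0,0],[0.4,0,0,0,0],[0.44,0,0,0,0],[0.48,0,0,0,0],[0.55,0,0,0,0],[0.65,0,0,0,0],[0.7,0,0,0,0],[0.7,0,0,0,0]]
  ],
  "grip_force": 45
}}

```text
clock: 13.45
position: [0.515, 0.1698, 0.042]
ee_rot: [0.707, 0.0, 0.707, -0.001]
contact_force: [-2.4, -2.0, 5.5]
width: 0.0452
```

```bash
python3 look.py 10; python3 - <<'E'
from h import *
s=manip.get_state();C=cloud('wrist',np.load('pics/w10.npz')['d'],s)
print('disc',circ(C,(.515,.169),.055,.0605,.0255)); print('rim',circ(C,(.515,.169),.033,.039,.035))
E
```

```text
13.45 [0.51504717 0.16984795 0.04198759] 0.045188102363602184 [-2.39479087 -1.98457239  5.52784948] tilt [-6.0e-04 -1.3e-03 -1.0e+00]
disc (array([0.5149, 0.169 ]), 0.0255, 4080, np.float64(0.0588), array([0.5097, 0.1717]))
rim (array([0.5088, 0.1703]), 0.0289, 1299, np.float64(0.0368), array([0.4953, 0.1704]))
```

View pics/w10.png

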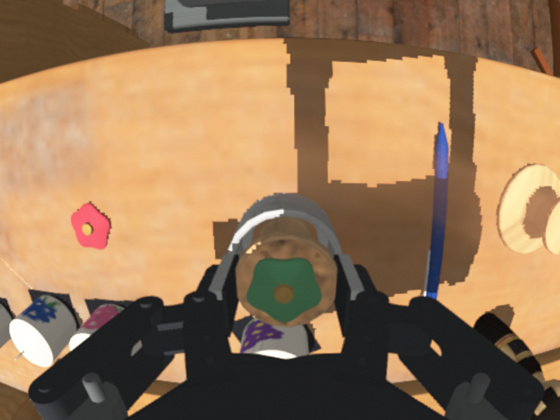

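View pics/ss10.png

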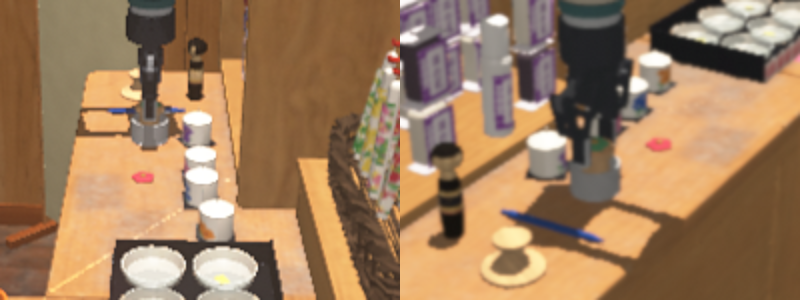

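Gripped on the disc edge (width 45 mm, the same ~2.5 mm under-reading as on the tin), brooch central at (284,293). Lifting gently by 35 mm.

Emit:
{"fn": "play_rows", "kwargs": {
  "plan": [
    [[0.7,-0.001,0,0,0],[0.7,-0.003,0,0,0],[0.7,-0.006,0,0,0],[0.7,-0.01,0,0,0],[0.7,-0.015,0,0,0],[0.7,-0.02,0,0,0],[0.7,-0.025,0,0,0],[0.7,-0.03,0,0,0],[0.7,-0.033,0,0,0],[0.7,-0.035,0,0,0],[0.7,-0.035,0,0,0]]
  ]
}}

```text
clock: 14.7
position: [0.5152, 0.1699, 0.0773]
ee_rot: [0.707, 0.0, 0.707, -0.001]
contact_force: [0.2, 0.4, -1.0]
width: 0.0447
```

```bash
python3 look.py 11; python3 - <<'E'
from h import *
s=manip.get_state();C=cloud('wrist',np.load('pics/w11.npz')['d'],s)
m=(abs(C[...,0]-.515)<.026)&(abs(C[...,1]-.17)<.021)&(C[...,2]>.088)&(C[...,2]<.097)
P=C[m];print(len(P),np.median(P,0),P.min(0),P.max(0))
im=np.load('pics/w11.npz')['im'].astype(int);g=m&~((im[...,1]-im[...,0])>10)&(C[...,1]<.19)&(C[...,1]>.15)
P=C[g];A=np.c_[P[:,:2]-P[:,:2].mean(0),np.ones(len(P))];print('tilt',np.linalg.lstsq(A,P[:,2],rcond=None)[0])
print('rim',circ(C,(.515,.169),.033,.039,.035))
E
```

```text
14.7 [0.51520716 0.16991683 0.07727932] 0.04473940507329689 [ 0.20871001  0.43247127 -1.04000202] tilt [-1.0e-04 -1.2e-03 -1.0e+00]
4666 [0.50503844 0.17136644 0.09374138] [0.49158081 0.14901439 0.08800838] [0.53928739 0.19098989 0.09699795]
tilt [0.02475127 0.00117518 0.09337725]
rim (array([0.5158, 0.1705]), 0.03, 1300, np.float64(0.0364), array([0.5007, 0.1701]))
```

View pics/w11.png

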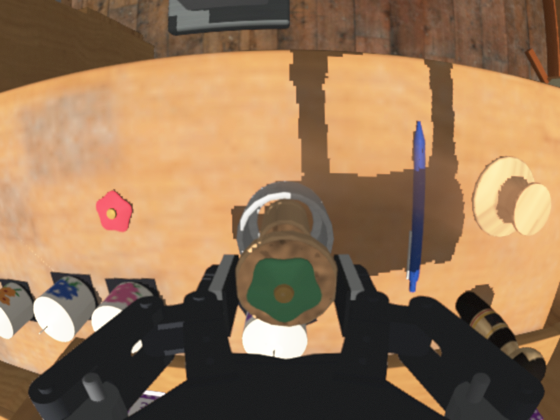

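View pics/ss11.png

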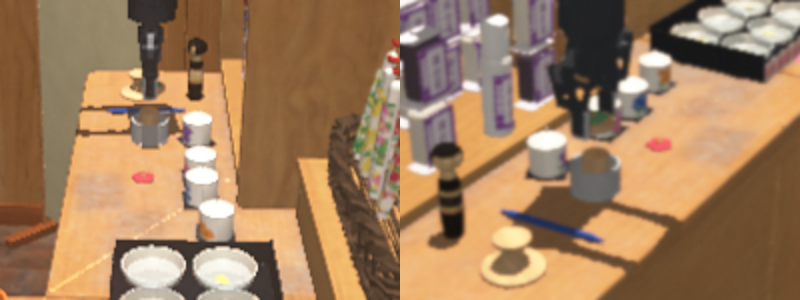

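The disc is held level with the brooch on it, and the tin stays standing round the block. Stand top is visible at (532,208); measuring it.

```bash
python3 - <<'E'
from h import *
s=manip.get_state();C=cloud('wrist',np.load('pics/w11.npz')['d'],s)
print(s['position']);print('top',circ(C,(.497,.346),.037,.046,.03))
print('doll',circ(C,(.59,.33),.08,.13,.04))
E
```

```text
[0.51490119 0.16983506 0.07679895]
top (array([0.496 , 0.3491]), 0.0204, 1611, np.float64(0.0405), array([0.4954, 0.3471]))
doll (array([0.5851, 0.3301]), 0.0138, 754, np.float64(0.102), array([0.5798, 0.3286]))
```

Emit:
{"fn": "play_rows", "kwargs": {
  "plan": [
    [[0.7,0,0.003,0,0],[0.7,0,0.008,-0.001,0],[0.7,0,0.016,-0.003,0],[0.7,0,0.026,-0.005,0],[0.7,0,0.038,-0.007,0],[0.7,0,0.051,-0.01,0],[0.7,0,0.064,-0.013,0],[0.7,0,0.077,-0.015,0],[0.7,0,0.088,-0.017,0],[0.7,0,0.096,-0.018,0],[0.7,0,0.1,-0.019,0],[0.7,0,0.1,-0.019,0]]
  ]
}}

```text
clock: 16.05
position: [0.496, 0.2703, 0.0766]
ee_rot: [0.707, -0.0, 0.707, -0.001]
contact_force: [0.0, 0.2, -0.5]
width: 0.045
```

```bash
python3 look.py 12; python3 - <<'E'
from h import *
s=manip.get_state();C=cloud('wrist',np.load('pics/w12.npz')['d'],s)
p=s['position'];print(p);print('top',circ(C,(.497,.348),.037,.046,.025))
m=(abs(C[...,0]-p[0])<.03)&(abs(C[...,1]-p[1])<.015)&(C[...,2]>.088)&(C[...,2]<.097);print(C[m].min(0),C[m].max(0))
E
```

```text
16.05 [0.49599156 0.27032985 0.0766221 ] 0.04504402608862084 [ 0.04994072  0.17271445 -0.47386274] tilt [-0.0011 -0.0015 -1.    ]
[0.49617265 0.26943883 0.07663453]
top (array([0.4965, 0.3487]), 0.0205, 2738, np.float64(0.041), array([0.4956, 0.3475]))
[0.47281318 0.25445667 0.08804366] [0.52024852 0.28443796 0.0969999 ]
```

View pics/w12.png

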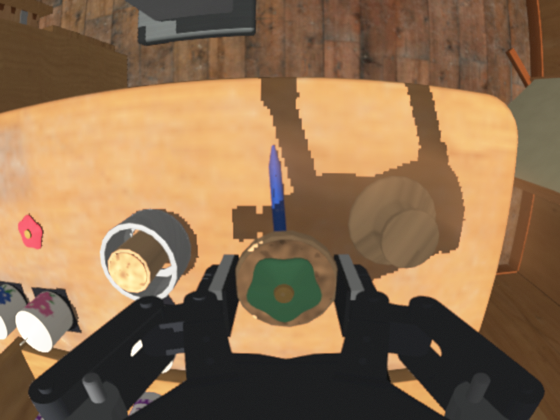

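Stand top confirmed at (0.4965, 0.3487), z 0.041. Tin (145,260) stands round the block. Moving over and checking alignment.

Emit:
{"fn": "play_rows", "kwargs": {
  "plan": [
    [[0.7,0,0.003,0,0],[0.7,0,0.008,0,0],[0.7,0,0.016,0,0],[0.7,0,0.026,0,0],[0.7,0,0.037,0,0],[0.7,0,0.048,0,0],[0.7,0,0.058,0,0],[0.7,0,0.067,0,0],[0.7,0,0.074,0,0],[0.7,0,0.0785,0,0],[0.7,0,0.0785,0,0],[0.7,0,0.0785,0,0]]
  ]
}}

```text
clock: 17.4
position: [0.4962, 0.3477, 0.0764]
ee_rot: [0.707, 0.0, 0.708, -0.002]
contact_force: [0.1, -0.0, -0.5]
width: 0.0448
```

Emit:
{"fn": "play_rows", "kwargs": {
  "plan": [
    [[0.7,0.003,0,0,0],[0.7,0.008,0,0,0],[0.7,0.013,0,0,0],[0.7,0.018,0,0,0],[0.7,0.023,0,0,0],[0.7,0.028,0,0,0],[0.7,0.032,0,0,0],[0.7,0.035,0,0,0],[0.7,0.036,0,0,0],[0.7,0.036,0,0,0]]
  ]
}}

```text
clock: 18.4
position: [0.4962, 0.3476, 0.0403]
ee_rot: [0.707, 0.0, 0.708, -0.002]
contact_force: [-0.4, -0.1, -0.9]
width: 0.0447
```

```bash
python3 look.py 13; python3 - <<'E'
import cv2,numpy as np
a=cv2.imread("pics/side13.png")[150:210,250:330];b=cv2.imread("pics/scene13.png")[230:305,160:260]
cv2.imwrite("pics/zz13.png",np.hstack([cv2.resize(a,(400,300),interpolation=2),cv2.resize(b,(400,300),interpolation=2)]))
E
```

```text
18.4 [0.49617823 0.34764629 0.0403159 ] 0.044666810957665844 [-0.35228533 -0.07039493 -0.89654613] tilt [-0.0015 -0.0023 -1.    ]
```

View pics/zz13.png

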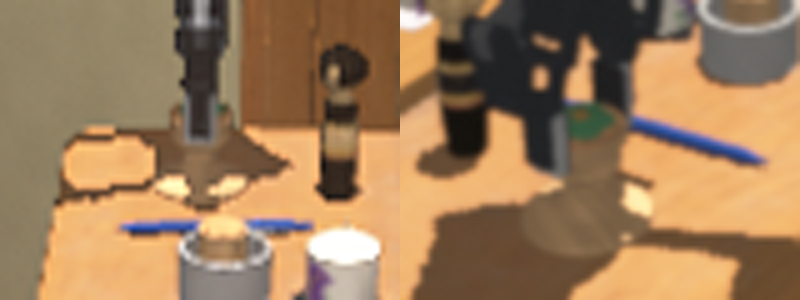

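View pics/w13.png

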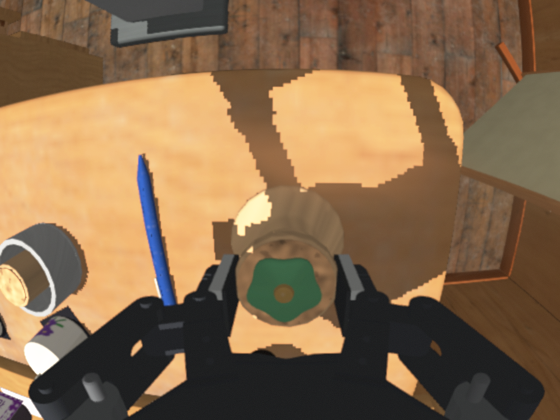

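The disc hovers centred over the stand top, about 8 mm above, brooch on it (284,293). Setting it down slowly.

Emit:
{"fn": "play_rows", "kwargs": {
  "plan": [
    [[0.7,0.0015,0.0005,0,0],[0.7,0.003,0.001,0,0],[0.7,0.0045,0.001,0,0],[0.7,0.0055,0.001,0,0],[0.7,0.0065,0.001,0,0],[0.7,0.007,0.001,0,0],[0.7,0.0075,0.001,0,0],[0.7,0.008,0.001,0,0],[0.7,0.008,0.001,0,0]]
  ]
}}

```text
clock: 19.45
position: [0.4964, 0.3487, 0.0326]
ee_rot: [0.707, 0.0, 0.707, -0.002]
contact_force: [-0.4, -0.6, -0.5]
width: 0.045
```

Emit:
{"fn": "play_rows", "kwargs": {
  "plan": [
    [[0.7,0.0005,0,0,0],[0.7,0.001,0,0,0],[0.7,0.001,0,0,0],[0.7,0.001,0,0,0]]
  ]
}}

```text
clock: 19.85
position: [0.4965, 0.3488, 0.0321]
ee_rot: [0.707, 0.0, 0.707, -0.002]
contact_force: [-0.8, -0.7, 3.6]
width: 0.0447
```

```bash
python3 look.py 14; python3 - <<'E'
from h import *
s=manip.get_state();C=cloud('wrist',np.load('pics/w14.npz')['d'],s)
p=s['position'];im=np.load('pics/w14.npz')['im'].astype(int)
m=(abs(C[...,0]-p[0])<.03)&(abs(C[...,1]-p[1])<.015)&(C[...,2]>.043)&(C[...,2]<.052)&(im[...,1]-im[...,0]<5)
print(C[m].min(0),C[m].max(0),np.median(C[m],0))
E
```

```text
19.85 [0.49645629 0.34879225 0.03205328] 0.04471734465616255 [-0.84338376 -0.66671614  3.62109309] tilt [-6.0e-04 -1.8e-03 -1.0e+00]
[0.47316273 0.33377249 0.04303171] [0.52109693 0.36376855 0.05199657] [0.48112528 0.34906839 0.04877272]
```

Contact force rose by ~4 N and the disc top is at z 0.0488, so it rests on the stand. Releasing slowly.

Emit:
{"fn": "play_rows", "kwargs": {
  "plan": [
    [[0.46,0,0,0,0],[0.42,0,0,0,0],[0.38,0,0,0,0],[0.33,0,0,0,0],[0.28,0,0,0,0],[0.2,0,0,0,0],[0.1,0,0,0,0],[0,0,0,0,0],[0,0,0,0,0],[0,0,0,0,0]]
  ],
  "grip_force": 20
}}

```text
clock: 21.0
position: [0.4964, 0.3488, 0.032]
ee_rot: [0.707, 0.0, 0.707, -0.002]
contact_force: [0.2, 0.8, 0.8]
width: 0.0854
```

Emit:
{"fn": "play_rows", "kwargs": {
  "plan": [
    [[0,-0.005,0,0,0],[0,-0.015,0,0,0],[0,-0.028,0,0,0],[0,-0.045,0,0,0],[0,-0.065,0,0,0],[0,-0.085,0,0,0],[0,-0.105,0,0,0],[0,-0.12,0,0,0],[0,-0.13,0,0,0],[0,-0.13,0,0,0]]
  ]
}}

```text
clock: 22.0
position: [0.4975, 0.3496, 0.1645]
ee_rot: [0.708, 0.001, 0.706, -0.001]
contact_force: [-0.6, -0.1, -0.8]
width: 0.0854
```

```bash
python3 look.py 15; python3 - <<'E'
from h import *
s=manip.get_state();a=np.load('pics/w15.npz');C=cloud('wrist',a['d'],s);im=a['im'].astype(int)
print('disc',circ(C,(.4965,.3487),.044,.052,.03))
b=(im[...,1]-im[...,0]>25)&(np.hypot(C[...,0]-.4965,C[...,1]-.3487)<.03);print('brooch',C[b].mean(0),b.sum())
print('tin',circ(C,(.5155,.170),.033,.039,.035)); print('block',circ(C,(.5155,.170),.046,.055,.02))
E
```

```text
22.0 [0.49751466 0.34960238 0.16451002] 0.08542802264537655 [-0.5724475  -0.0865194  -0.79214949] tilt [ 3.3e-03  3.0e-04 -1.0e+00]
disc (array([0.4954, 0.3488]), 0.024, 2367, np.float64(0.047), array([0.4939, 0.3489]))
brooch [0.50050519 0.34598044 0.05009445] 515
tin (array([0.514 , 0.1696]), 0.0306, 668, np.float64(0.0343), array([0.5119, 0.1729]))
block (array([0.5127, 0.1692]), 0.0167, 643, np.float64(0.0482), array([0.5122, 0.171 ]))
```

View pics/w15.png

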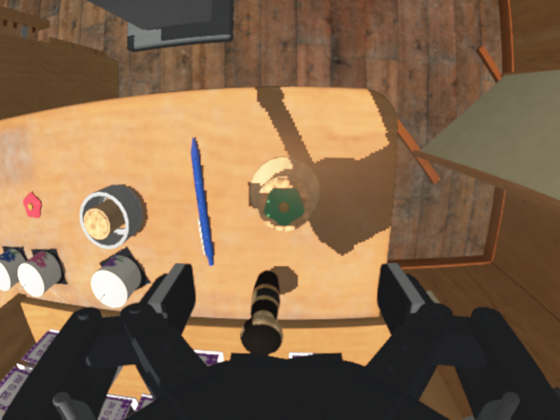

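View pics/ss15.png

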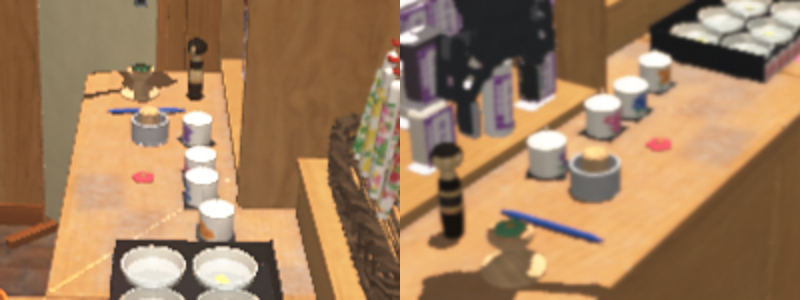

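Disc with brooch lies on the stand (284,205), the empty tin stands round the block (113,217), bystanders unmoved, wrist force ~1 N. Handing in.

Emit:
{"fn": "play_rows", "kwargs": {
  "plan": [
    [[0,0,0,0,0],[0,0,0,0,0],[0,0,0,0,0]]
  ]
}}

```text
clock: 22.45
position: [0.4958, 0.3486, 0.1608]
ee_rot: [0.706, -0.0, 0.708, -0.002]
contact_force: [-0.2, -0.2, -0.2]
width: 0.0854
```

```bash
python3 -c "
from rig import manip
print(manip.get_state()['contact_force'],manip.sign_off())"
```

```text
the job is handed in; nothing more can be done
[-0.21234017 -0.20611843 -0.2377688 ] None
```

I lowered the tin over the block to the counter, which pushed the base and brooch up. I then carried the base by its edge to the display stand and handed the job in at about 22.5 s. There was no verdict to read.

What the last checks showed:
- **Base disc:** its centre is about 1 mm from the stand top's centre. Its top was about 49 mm up just before release, as it should be for a disc lying on the stand.
- **Brooch:** it is on the base, with its centre about 6 mm off by colour mask. The mask sees only part of it, and in the pictures it looks centred.
- **Tin:** it stands upright round the block, its centre 1–2 mm from the block's.
- **Bystanders:** none of them looks moved in the final pictures; I did not measure their positions again.
- **Robot:** the gripper is clear, with a force reading of about 0.4 N.

Two readings disagreed slightly. The final wrist heights came out 2–3 mm low because the arm was still settling. The two fixed cameras differed from the wrist camera by 3–6 mm (up to 10 mm for the tin in the last fixed-camera readings), so I used the wrist camera for alignment. I also compared edge pixels in both fixed views before lowering the tin, and they agreed within about 1 mm.

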